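Push the sheet blank out over the end of the ledge

TASK

The aluminium blank lying on the blue ledge must stick out past the end nearer the green tray, so that the next person can take it by its edge. With the fingertips, push it along the ledge until the leading red line drawn across it is level with that end of the ledge, and leave it lying flat and straight along the ledge. Do not pick it up, and leave everything else where it is.

Things in the scene. Friction and masses are not known exactly. Their poses are not given: they have to be found in the camera images.
- ledge: Fixed blue raised ledge, a straight run 320 mm long (its y axis) and 140 mm deep (its x axis, pointing away from the robot), its flat top 50 mm above the bench; both ends (y = +160 mm and y = -160 mm) are open. A low steel rail 12 mm deep, rising 12 mm above the top, runs along its far long edge (x = 58 to 70 mm). Origin at the centre of its foot, on the bench; z up. It may stand a little turned on the bench.
- plate: Loose flat aluminium sheet blank, 90 mm (its x axis) by 140 mm (its y axis) and 6 mm thick, 140 to 280 g, lying flat on the ledge, roughly lengthwise along it (it may lie up to 6 degrees askew). It slides freely enough to be pushed with a few newtons on its edge. Origin at the centre of its underside; z up. Two red lines, 5 mm wide, are drawn across its top, centred at y = +30 mm and y = -30 mm, each thus 40 mm from the nearer short end.
- tray: Fixed green open tray with finished blanks in it, 240 mm by 140 mm, 45 mm high, standing on the bench off one end of the ledge (left or right). Origin at the centre of its foot.
- vise: Fixed grey machine vise, about 235 mm by 90 mm, 75 mm high, standing on the bench off the other end of the ledge. Origin at the centre of its base. Not used.
- bar: Bystander: upright brass round bar, 25 mm diameter, 60 mm tall; origin at the centre of its foot. Not used.
- cup: Bystander: white plastic cup, 72 mm across the rim, 70 mm tall; origin at the centre of its foot. Not used.
- screwdriver: Bystander: yellow-handled screwdriver lying on the bench, 180 mm long; origin at the underside of its middle. Not used.
- glue: Bystander: white glue bottle with a red cap, 52 mm diameter, 140 mm tall; origin at the centre of its foot. Not used.
- tape: Bystander: orange roll of tape lying flat, 90 mm outside diameter, 24 mm high; origin at the centre of its underside. Not used.
Things that resemble listed ones, but are neither listed nor needed, are in the scene too. Several things have the shape of the plate; the one meant has the colours described above.

How it is judged:
By the outcome, as a careful person would: the job done as asked, in the order asked, and still so for the second after the job is handed in, with the robot touching nothing.
It also fails if it takes over 40 s, if anything falls off the work surface, if the arm or the gripper's body presses on something with over 40 N, if the wrist force passes 120 N, or if a joint passes its speed limit or range.

ROBOT

A 6-joint arm with a two-finger parallel gripper is mounted at the origin on the work surface. World frame = base frame: x ahead of the robot, y to its left, z up, the work surface at z = 0. Lengths are in m, angles in rad, forces in N, time in s.
With the tool pointing down it reaches from about 0.35 to 0.975 m from the base axis. Payload 7.1 kg.
Tool frame: the origin (TCP) lies between the finger pads; the fingertips stand 25 mm ahead of it and the grasp point (between the pads) lies 6 mm ahead of it; z points along the fingers, y is the direction in which the jaws open and shut (so a half turn about z gives the same grasp; the last joint's range is limited). The gripper opens to 88 mm and grips with 3 to 60 N. Pads are 20 mm wide; open, the fingers measure 115 mm over their backs; the gripper's body (75 mm by 178 mm) begins 61 mm behind the grasp point.
Start: joints at [-1.198, 0.423, 1.63, -0, 1.089, -0.019], TCP at [0.239, -0.578, 0.248] pointing down, gripper open.
Joint ranges: [-3, 3], [-0.9, 2.11], [0.09, 2.58], [-1.31, 4.45], [0.11, 2.69], [-2.54, 2.54]. Speed limits (rad/s): [2.39, 2.39, 3.01, 3.14, 3.14, 3.14].

INTERFACE

Orientations are given as a 3x3 rotation matrix whose columns are the frame's x, y, z axes.
In Python, from plant import ctrl gives the robot as it stands.
- The arm moves only by the shell command python3 -m inch 'ROWS' [FORCE]. ROWS is text: rows parted by semicolons, each of 7 numbers parted by spaces: the shift along the tool's x, y, z in mm, then the turn, a rotation vector about the tool's x, y, z in degrees, then the opening, from 0 (shut) to 1 (fully open). In form: tx ty tz rx ry rz grip; .... A call has 1 to 5 rows; each row shifts and turns the pose as measured when the row begins, along the tool's axes as they then stand; what a row does not reach is not made up. A row lasts 1/12 s, in which the tool goes at most 41.7 mm and 7.16 degrees, less where a joint would pass 70% of its speed; a pose out of reach is approached as far as the arm can. A call is refused whole if a number of a shift passes 41.7 or a number of a turn 7.16, either way. A call with a gripper value outside its range is refused whole. The fingers move at their own pace and stop on an object; FORCE is the grip in N (left out, the last holds). Time passes only in rows, so rows that do not move let the fingers close. It gives the time, the measured TCP pose, the force and the opening at its end, in the units of the state.
- ctrl.observe(): the state, without advancing time (a new reading comes with each control period).
- ctrl.get_image(name): name is "scene" or "top" or "wrist"; returns a dict with "frame" (384x512x3 uint8, red, green, blue), "mtx" (3x3 intrinsics, pixels), "extrinsics" (4x4, takes a point from camera to world coordinates); the wrist camera has in their place "tool_from_camera" (4x4, takes a point from camera to tool coordinates, whose origin is the TCP and whose axes are the flange's). Camera axes: x right, y down, z forward; pixel columns grow to the right and rows downward; lengths in m; the calibration is good to about 2 mm. A picture is of the moment at which its call begins: read the wrist's pose just before it. There is no depth.
- ctrl.sign_off(): hands the job in, once; it reports no verdict.
The state is a dict: "time_s": time; "q": joint angles; "qd": joint speeds; "joint_efforts": joint torques, N m; "tcp_pos": TCP position; "tool_rot": TCP orientation; "ft_force": force on the tool from outside, world axes, zero at the start; "moment": the same for the moment, N m; "width": finger opening in m.
Only numpy, scipy, OpenCV 4.12 (cv2) and the standard library are available. Lean on these libraries where they do the work, as an engineer would, in place of code of your own. Each camera call takes 0.05 s, during which the arm holds its last target.

## Working session

There is one attempt and no reset: what is moved stays moved. The work goes in short steps, Python scripts to look and compute and a shell command to move; the robot and the scene stay as the last step left them, time stands still between calls to the robot, and variables do not carry over. Pictures are saved under pics/ and viewed, and the job is handed in when it is done.

```bash
mkdir -p pics; ls; python3 - <<'E'
from plant import ctrl
import cv2
s=ctrl.observe();print(s['time_s'],s['tcp_pos'],s['tool_rot'],s['ft_force'],s['width'])
for n in("top","scene"):
    im=ctrl.get_image(n);cv2.imwrite(f"pics/{n}0.png",im['frame'][:,:,::-1]);print(n,im['mtx'],im['extrinsics'])
E
```

```text
pics
0.0 [ 0.23849975 -0.57713297  0.24691673] [[ 9.24227587e-01  3.81841704e-01 -5.29861442e-04]
 [ 3.81842068e-01 -9.24226485e-01  1.42843316e-03]
 [ 5.57233728e-05 -1.52252072e-03 -9.99998839e-01]] [ 0.25924418  0.24748922 -0.73900248] 0.08751516180837775
top [[361.56224395   0.         251.47348082]
 [  0.         361.56224395 184.00078882]
 [  0.           0.           1.        ]] [[ 0.00321892 -0.98280283  0.18463001  0.36151139]
 [-0.99962511 -0.00818252 -0.02612843  0.01463239]
 [ 0.02718983 -0.18447669 -0.98246072  1.04181169]
 [ 0.          0.          0.          1.        ]]
scene [[434.24885379   0.         260.15370427]
 [  0.         434.24885379 192.52748286]
 [  0.           0.           1.        ]] [[-4.64591904e-03  5.81014594e-01 -8.13879879e-01  1.57793867e+00]
 [ 9.99988320e-01  3.78383928e-03 -3.00707634e-03 -1.02581484e-02]
 [ 1.33243541e-03 -8.13884343e-01 -5.81025387e-01  7.76725927e-01]
 [ 0.00000000e+00  0.00000000e+00  0.00000000e+00  1.00000000e+00]]
```

View pics/top0.png

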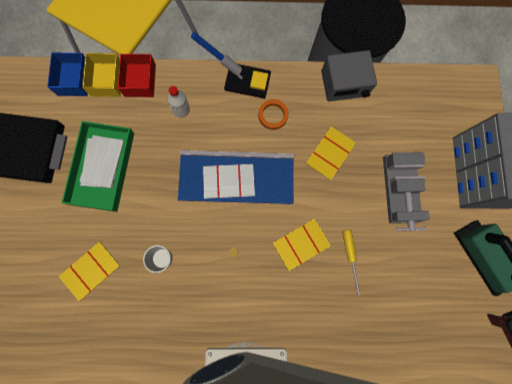

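View pics/scene0.png

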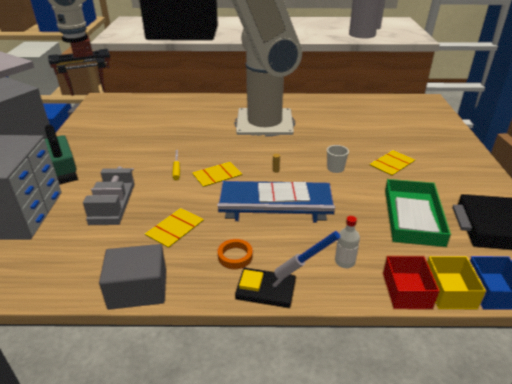

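```bash
cat > h.py <<'E'
import numpy as np,cv2
from plant import ctrl
def ray(im,uv,z,E=None):
    E=im['extrinsics'] if E is None else E
    uv=np.atleast_2d(uv).astype(float)
    d=np.c_[(uv-im['mtx'][:2,2])/im['mtx'][0,0],np.ones(len(uv))]@E[:3,:3].T
    o=E[:3,3];return o+d*((z-o[2])/d[:,2])[:,None]
E
python3 - <<'E'
from h import *
im=ctrl.get_image("top");f=im['frame'];hsv=cv2.cvtColor(f,cv2.COLOR_RGB2HSV)
roi=np.zeros(f.shape[:2],np.uint8);roi[145:210,170:305]=255
masks={'blue':cv2.inRange(hsv,(100,120,50),(125,255,255)),'white':cv2.inRange(hsv,(0,0,190),(179,50,255)),'red':cv2.inRange(hsv,(0,120,80),(8,255,255))|cv2.inRange(hsv,(170,120,80),(179,255,255))}
for n,m in masks.items():
    m=m&roi
    cs,_=cv2.findContours(m,cv2.RETR_EXTERNAL,cv2.CHAIN_APPROX_NONE)
    for c in cs:
        if cv2.contourArea(c)<20: continue
        z=.05 if n=='blue' else .056
        w=ray(im,c[:,0],z)[:,:2].astype(np.float32)
        print(n,cv2.boundingRect(c),cv2.minAreaRect(w),cv2.boxPoints(cv2.minAreaRect(w)).round(4).tolist())
x=f[140:215,165:305,::-1];cv2.imwrite('pics/topz.png',cv2.resize(x,None,fx=5.5,fy=5.5,interpolation=cv2.INTER_NEAREST))
E
```

```text
blue (178, 156, 115, 47) ((0.5623376965522766, 0.032162025570869446), (0.31611332297325134, 0.12614722549915314), 88.62781524658203) [[0.49549999833106995, -0.12430000305175781], [0.6215999722480774, -0.1273999959230423], [0.6291999816894531, 0.18870000541210175], [0.5030999779701233, 0.19169999659061432]]
white (220, 186, 18, 4) ((0.5363973379135132, 0.05194073170423508), (0.008430352434515953, 0.046996112912893295), 0.46808871626853943) [[0.5320000052452087, 0.07540000230073929], [0.5324000120162964, 0.0284000001847744], [0.5407999753952026, 0.02850000001490116], [0.5404000282287598, 0.0754999965429306]]
white (204, 184, 13, 13) ((0.5290107727050781, 0.10281428694725037), (0.033979661762714386, 0.03308485820889473), 1.2194585800170898) [[0.5116999745368958, 0.11900000274181366], [0.5123999714851379, 0.08590000122785568], [0.5462999939918518, 0.08659999817609787], [0.5455999970436096, 0.11969999969005585]]
```

View pics/topz.png

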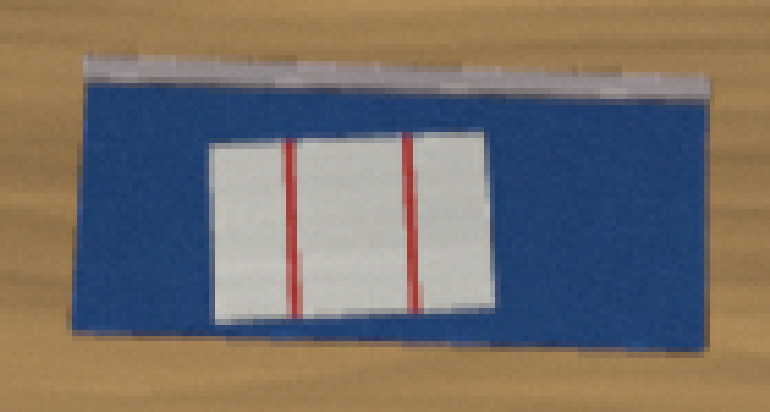

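```bash
cat >> h.py <<'E'
def measure(im=None,prn=True):
    """sub-pixel edges on top view"""
    im=im or ctrl.get_image("top");f=im['frame'];hsv=cv2.cvtColor(f,cv2.COLOR_RGB2HSV)
    out={}
    blue=cv2.inRange(hsv,(100,120,50),(125,255,255));blue[:145]=0;blue[215:]=0;blue[:,:170]=0;blue[:,305:]=0
    bc=max(cv2.findContours(blue,cv2.RETR_EXTERNAL,cv2.CHAIN_APPROX_NONE)[0],key=cv2.contourArea)
    hull=cv2.convexHull(bc)
    reg=np.zeros(blue.shape,np.uint8);reg[150:212,140:300]=255
    wh=cv2.inRange(hsv,(0,0,130),(179,45,255))&reg
    rd=(cv2.inRange(hsv,(0,90,80),(9,255,255))|cv2.inRange(hsv,(168,90,80),(179,255,255)))&reg
    m=cv2.morphologyEx(wh|rd,cv2.MORPH_OPEN,np.ones((5,5),np.uint8))
    pc=max(cv2.findContours(m,cv2.RETR_EXTERNAL,cv2.CHAIN_APPROX_NONE)[0],key=cv2.contourArea)
    def quad(c,z):
        w=ray(im,c[:,0],z)[:,:2].astype(np.float32);r=cv2.minAreaRect(w);return r,cv2.boxPoints(r)
    out['plate']=quad(pc,.056);out['wl']=quad(bc,.05)
    lines=[]
    for c in cv2.findContours(rd,cv2.RETR_EXTERNAL,cv2.CHAIN_APPROX_NONE)[0]:
        if len(c)<12: continue
        w=ray(im,c[:,0],.056)[:,:2].astype(np.float32);v=cv2.fitLine(w,cv2.DIST_L2,0,.01,.01).ravel()
        lines.append((w.mean(0).round(4),np.degrees(np.arctan2(v[1],v[0])).round(2),cv2.boundingRect(c)))
    out['lines']=lines
    # ledge ends: gradient peak of 'blueness' along rows
    b=f[:,:,2].astype(float)-f[:,:,0]
    L=[];R=[]
    for r in range(160,198):
        for lo,hi,l,s in((172,190,L,1),(286,302,R,-1)):
            seg=b[r,lo:hi];hi_=np.percentile(seg,85);lo_=np.percentile(seg,15)
            g=np.clip(s*np.diff(seg),0,None)
            if hi_-lo_>60 and g.sum()>0: l.append(((g*(np.arange(lo,hi-1)+.5)).sum()/g.sum(),r))
    for n,l in(('L',L),('R',R)):
        if len(l)<8: continue
        w=ray(im,np.array(l),.05)[:,:2].astype(np.float32);v=cv2.fitLine(w,cv2.DIST_HUBER,0,.001,.001).ravel();v=v*np.sign(v[0])*np.array([1,1,np.sign(v[0]),np.sign(v[0])])
        out[n]=(v[2:].round(4),np.degrees(np.arctan2(v[1],v[0])).round(2))
    F=[]
    for c in range(184,290):
        seg=b[185:215,c];g=np.clip(-np.diff(seg),0,None);i=int(np.argmax(g))
        a=slice(max(0,i-2),i+3);F.append((c,185.5+(g[a]*np.arange(len(g))[a]).sum()/g[a].sum()))
    w=ray(im,np.array(F),.05)[:,:2].astype(np.float32);v=cv2.fitLine(w,cv2.DIST_HUBER,0,.001,.001).ravel()
    out['front']=(v[2:].round(4),np.degrees(np.arctan2(v[1],v[0])).round(2))
    if prn:
        for k,v in out.items(): print(k,v)
    return out
E
python3 -c "
from h import *
measure()"
```

```text
plate (((0.5557934045791626, 0.05254077538847923), (0.09144893288612366, 0.13918915390968323), 3.24834942817688), array([[ 0.5061989 ,  0.11943261],
       [ 0.5140859 , -0.01953292],
       [ 0.6053879 , -0.01435106],
       [ 0.5975009 ,  0.12461446]], dtype=float32))
wl (((0.5623376965522766, 0.032162025570869446), (0.31611332297325134, 0.12614722549915314), 88.62781524658203), array([[ 0.49549723, -0.1243389 ],
       [ 0.62160826, -0.12735972],
       [ 0.62917817,  0.18866295],
       [ 0.50306714,  0.19168377]], dtype=float32))
lines [(array([0.5539, 0.0823], dtype=float32), np.float32(2.38), (217, 166, 3, 32)), (array([0.5572, 0.0227], dtype=float32), np.float32(3.12), (238, 165, 3, 32))]
L (array([0.5634, 0.1906]), np.float64(-1.15))
R (array([ 0.5648, -0.128 ]), np.float64(-1.35))
front (array([0.4976, 0.0293], dtype=float32), np.float32(88.61))
```

```bash
cat >> h.py <<'E'
A=np.radians(-1.35)
def rem(p):
    """remaining shift to world point p in tool axes (mm) and yaw turn left (deg, tool z)"""
    s=ctrl.observe();R=s['tool_rot'];d=R.T@(np.array(p)-s['tcp_pos'])*1e3
    yd=np.array([-np.sin(A),np.cos(A),0.]);t=np.c_[yd,[np.cos(A),np.sin(A),0],[0,0,-1.]]
    rv=np.degrees(cv2.Rodrigues(R.T@t)[0].ravel())
    print('t',round(s['time_s'],2),'tcp',s['tcp_pos'].round(4),'shift',d.round(1),'turn',rv.round(2),'F',s['ft_force'].round(1),'w',round(s['width'],4))
E
python3 -m inch '0 0 0 0 0 -7.1 0.57; 0 0 0 0 0 -7.1 0.57; 0 0 0 0 0 -7.1 0.57; 0 0 0 0 0 -7.1 0.57; 0 0 0 0 0 -7.1 0.57' 10
python3 -m inch '0 0 0 0 0 -7.1 0.57; 0 0 0 0 0 -7.1 0.57; 0 0 0 0 0 -7.1 0.57; 0 0 0 0 0 -7.1 0.57; 0 0 0 0 0 -2 0.57'
python3 -c "
from h import *
rem([.559,-.055,.2])"
```

```text
time_s: 0.62
tcp_pos: [0.2383, -0.5766, 0.2459]
tool_rot: [[0.523, 0.852, -0.001], [0.852, -0.523, 0.003], [0.002, -0.003, -1.0]]
ft_force: [0.0, 0.4, -0.3]
width: 0.0585
time_s: 1.03
tcp_pos: [0.238, -0.5758, 0.2447]
tool_rot: [[0.009, 1.0, -0.002], [1.0, -0.009, 0.005], [0.005, -0.002, -1.0]]
ft_force: [0.8, -1.0, 0.1]
width: 0.0501
t 1.03 tcp [ 0.238  -0.5758  0.2447] shift [523.6 316.3  46.8] turn [-0.12 -0.3   0.82] F [ 0.8 -1.   0.1] w 0.0501
```

```bash

python3 -m inch '33 20 0 0 0 0.8 0.57; 33 20 0 0 0 0 0.57; 33 20 0 0 0 0 0.57; 33 20 0 0 0 0 0.57; 33 20 0 0 0 0 0.57'
python3 -m inch '33 20 0 0 0 0 0.57; 33 20 0 0 0 0 0.57; 33 20 0 0 0 0 0.57; 33 20 0 0 0 0 0.57; 33 20 0 0 0 0 0.57'
python3 -c "
from h import *
rem([.559,-.055,.2])"
```

```text
time_s: 1.45
tcp_pos: [0.3405, -0.4135, 0.2439]
tool_rot: [[0.031, 1.0, -0.002], [1.0, -0.031, 0.003], [0.003, -0.002, -1.0]]
ft_force: [0.6, -1.4, -0.5]
width: 0.0498
time_s: 1.87
tcp_pos: [0.4486, -0.2431, 0.2441]
tool_rot: [[0.033, 0.999, -0.002], [0.999, -0.033, 0.003], [0.002, -0.002, -1.0]]
ft_force: [-0.5, -0.6, -0.3]
width: 0.0504
t 1.87 tcp [ 0.4486 -0.2431  0.2441] shift [191.6 104.2  44.4] turn [-0.12 -0.14 -0.56] F [-0.5 -0.6 -0.3] w 0.0504
```

```bash

python3 -m inch '34 19 0 0 0 -0.5 0.57; 34 19 0 0 0 0 0.57; 34 19 8 0 0 0 0.57; 34 19 16 0 0 0 0.57; 34 19 20 0 0 0 0.57'
python3 -m inch '20 11 0 0 0 0 0.57; 0 0 0 0 0 0 0.57'
python3 - <<'E'
from h import *
rem([.559,-.055,.077])
im=ctrl.get_image("wrist");cv2.imwrite('pics/w1.png',im['frame'][:,:,::-1])
im=ctrl.get_image("top");cv2.imwrite('pics/t1.png',im['frame'][:,:,::-1])
E
```

```text
time_s: 2.28
tcp_pos: [0.5516, -0.0712, 0.2059]
tool_rot: [[0.024, 1.0, 0.007], [1.0, -0.024, 0.0], [0.001, 0.007, -1.0]]
ft_force: [0.6, -1.1, 0.2]
width: 0.0504
time_s: 2.45
tcp_pos: [0.5645, -0.0448, 0.2026]
tool_rot: [[0.019, 1.0, 0.004], [1.0, -0.019, 0.002], [0.002, 0.004, -1.0]]
ft_force: [0.2, 0.6, -0.3]
width: 0.05
t 2.45 tcp [ 0.5645 -0.0448  0.2026] shift [-10.5  -5.8 125.6] turn [ 0.23 -0.11  0.28] F [ 0.2  0.6 -0.3] w 0.05
```

View pics/w1.png

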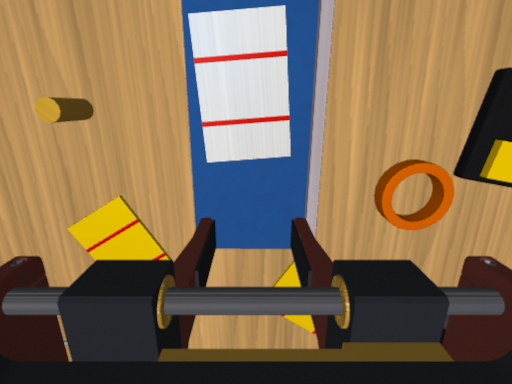

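View pics/t1.png

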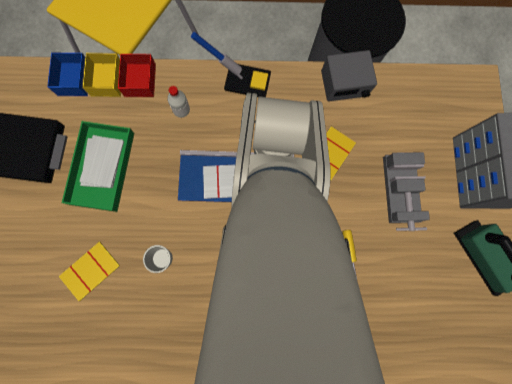

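```bash
python3 - <<'E'
from h import *
s=ctrl.observe();T=np.eye(4);T[:3,:3]=s['tool_rot'];T[:3,3]=s['tcp_pos']
im=ctrl.get_image("wrist");E=T@im['tool_from_camera']
print(E[:3,3])
print(ray(im,[(207,162),(291,156)],.056,E).round(4));print(ray(im,[(196,248),(306,248)],.05,E).round(4))
rem([.559,-.055,.077])
E
```

```text
[0.56342991 0.03371659 0.33862595]
[[ 0.5136 -0.0233  0.056 ]
 [ 0.6032 -0.0186  0.056 ]]
[[ 0.4918 -0.1295  0.05  ]
 [ 0.6246 -0.1323  0.05  ]]
t 2.6 tcp [ 0.5622 -0.0484  0.2028] shift [ -6.8  -3.3 125.8] turn [ 0.14 -0.06  0.13] F [-0.4 -0.2 -0.6] w 0.0502
```

```bash

python3 -m inch '-7 -3 30 0 0 0 0.57; 0 0 30 0 0 0 0.57; 0 0 30 0 0 0 0.57; 0 0 15 0 0 0 0.57; 0 0 0 0 0 0 0.57'
python3 -c "
from h import *
rem([.559,-.055,.077])"
```

```text
time_s: 3.02
tcp_pos: [0.5598, -0.0632, 0.0992]
tool_rot: [[0.029, 1.0, 0.012], [1.0, -0.029, -0.001], [-0.001, 0.012, -1.0]]
ft_force: [-0.4, -0.2, 0.5]
width: 0.05
t 3.02 tcp [ 0.5598 -0.0632  0.0992] shift [ 8.1 -1.3 22.2] turn [ 0.67  0.06 -0.3 ] F [-0.4 -0.2  0.5] w 0.05
```

```bash

python3 -m inch '4 -1 10 0.6 0 -0.3 0.57; 0 0 7 0 0 0 0.57; 0 0 0 0 0 0 0.57'
python3 -c "
from h import *
rem([.559,-.055,.077])"
```

```text
time_s: 3.27
tcp_pos: [0.5587, -0.0621, 0.0829]
tool_rot: [[0.028, 1.0, 0.001], [1.0, -0.028, -0.002], [-0.002, 0.001, -1.0]]
ft_force: [-0.5, -0.7, -0.2]
width: 0.05
t 3.27 tcp [ 0.5587 -0.0621  0.0829] shift [7.1 0.1 5.9] turn [ 0.08  0.09 -0.24] F [-0.5 -0.7 -0.2] w 0.05
```

```bash

python3 -m inch '0 0 4 0 0 -0.2 0.57; 0 0 1.5 0 0 0 0.57; 0 0 0 0 0 0 0.57'
python3 - <<'E'
from h import *
rem([.559,-.055,.077])
im=ctrl.get_image("wrist");cv2.imwrite('pics/w2.png',im['frame'][:,:,::-1])
E
```

```text
time_s: 3.52
tcp_pos: [0.56, -0.0627, 0.0789]
tool_rot: [[0.024, 1.0, 0.005], [1.0, -0.024, -0.002], [-0.002, 0.005, -1.0]]
ft_force: [-0.3, 0.4, 0.1]
width: 0.0499
t 3.52 tcp [ 0.56   -0.0627  0.0789] shift [ 7.7 -1.2  1.9] turn [ 0.28  0.11 -0.04] F [-0.3  0.4  0.1] w 0.0499
```

View pics/w2.png

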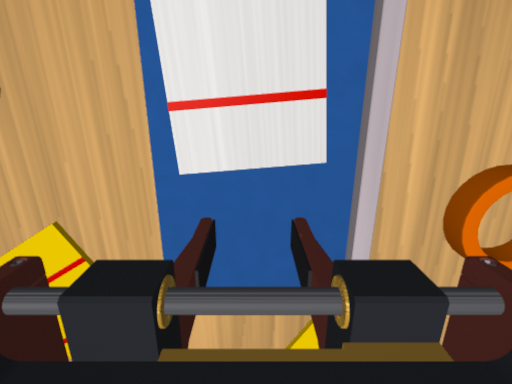

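```bash

python3 -m inch '7 -0.5 1.5 0.2 0 0 0.57; 7 0 0 0 0 0 0.57; 5 0 0 0 0 0 0.57; 5 0 0 0 0 0 0.57; 5 0 0 0 0 0 0.57'
python3 - <<'E'
from h import *
rem([.561,.0,.077])
im=ctrl.get_image("wrist");cv2.imwrite('pics/w3.png',im['frame'][:,:,::-1])
E
```

```text
time_s: 3.98
tcp_pos: [0.5612, -0.0312, 0.0787]
tool_rot: [[0.024, 1.0, 0.004], [1.0, -0.024, -0.002], [-0.002, 0.004, -1.0]]
ft_force: [0.3, -0.8, 0.4]
width: 0.0503
t 3.98 tcp [ 0.5612 -0.0312  0.0787] shift [31.2 -1.   1.6] turn [ 0.21  0.13 -0.05] F [ 0.3 -0.8  0.4] w 0.0503
```

View pics/w3.png

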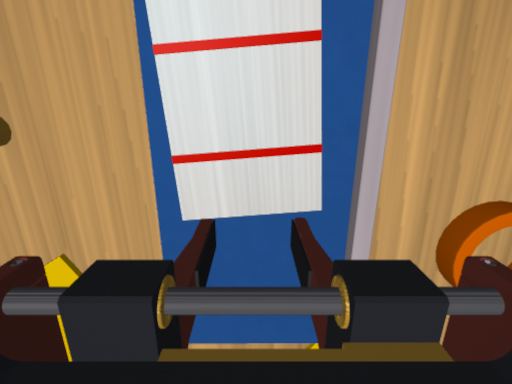

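```bash

python3 -m inch '3 -0.5 1.5 0.2 0 0 0.57; 3 -0.3 1 0 0 0 0.57; 4 0 0 0 0 0 0.57; 5 0 0 0 0 0 0.57; 5 0 0 0 0 0 0.57'
python3 - <<'E'
from h import *
rem([.561,.0,.077])
im=ctrl.get_image("wrist");cv2.imwrite('pics/w4.png',im['frame'][:,:,::-1])
E
```

```text
time_s: 4.45
tcp_pos: [0.5608, -0.0092, 0.0761]
tool_rot: [[0.023, 1.0, -0.0], [1.0, -0.023, -0.003], [-0.003, -0.0, -1.0]]
ft_force: [-0.1, -1.7, 1.2]
width: 0.0501
t 4.45 tcp [ 0.5608 -0.0092  0.0761] shift [ 9.2 -0.1 -0.9] turn [-0.01  0.18  0.03] F [-0.1 -1.7  1.2] w 0.0501
```

View pics/w4.png

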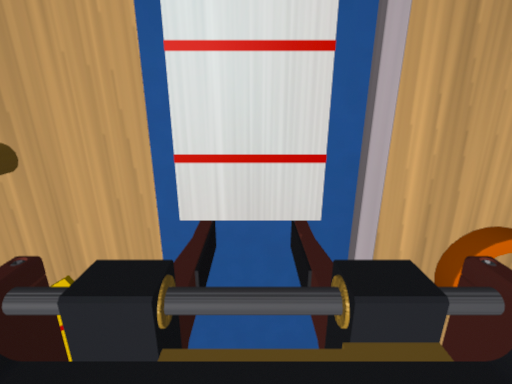

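```bash

python3 -m inch '6 0 -0.5 0 0.1 0 0.57; 8 0 0 0 0 0 0.57; 8 0 0 0 0 0 0.57; 8 0 0 0 0 0 0.57; 8 0 0 0 0 0 0.57'
python3 -c "
from h import *
rem([.5625,.081,.077])"
```

```text
time_s: 4.92
tcp_pos: [0.5618, 0.0325, 0.0765]
tool_rot: [[0.024, 1.0, -0.0], [1.0, -0.024, -0.001], [-0.001, -0.0, -1.0]]
ft_force: [-0.5, -2.1, 0.2]
width: 0.0501
t 4.92 tcp [0.5618 0.0325 0.0765] shift [48.5 -0.4 -0.5] turn [-0.02  0.04 -0.05] F [-0.5 -2.1  0.2] w 0.0501
```

```bash

python3 -m inch '8 0 0 0 0 0 0.57; 8 0 0 0 0 0 0.57; 8 0 0 0 0 0 0.57; 5 0 0 0 0 0 0.57; 0 0 0 0 0 0 0.57'
python3 - <<'E'
from h import *
rem([.5625,.081,.077])
for n in("wrist","top","scene"):
    im=ctrl.get_image(n);f=im['frame'][:,:,::-1]
    if n=='top': f=cv2.resize(f[130:220,130:290],None,fx=5,fy=5,interpolation=cv2.INTER_CUBIC)
    if n=='scene': f=cv2.resize(f[150:270,210:370],None,fx=5,fy=5,interpolation=cv2.INTER_CUBIC)
    cv2.imwrite(f'pics/{n}5.png',f)
E
```

```text
time_s: 5.33
tcp_pos: [0.5624, 0.0672, 0.0765]
tool_rot: [[0.022, 1.0, -0.0], [1.0, -0.022, -0.0], [-0.0, -0.0, -1.0]]
ft_force: [-0.2, -0.2, -0.0]
width: 0.0503
t 5.33 tcp [0.5624 0.0672 0.0765] shift [13.8 -0.2 -0.5] turn [-0.01  0.03  0.09] F [-0.2 -0.2 -0. ] w 0.0503
```

View pics/wrist5.png

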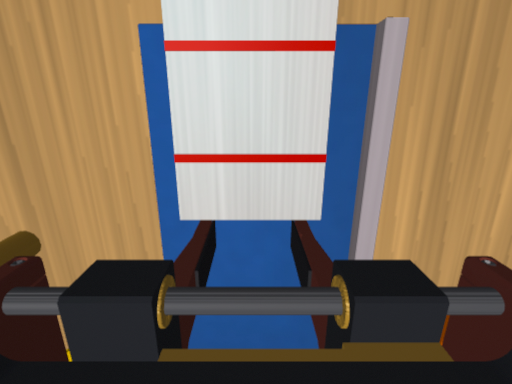

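View pics/top5.png

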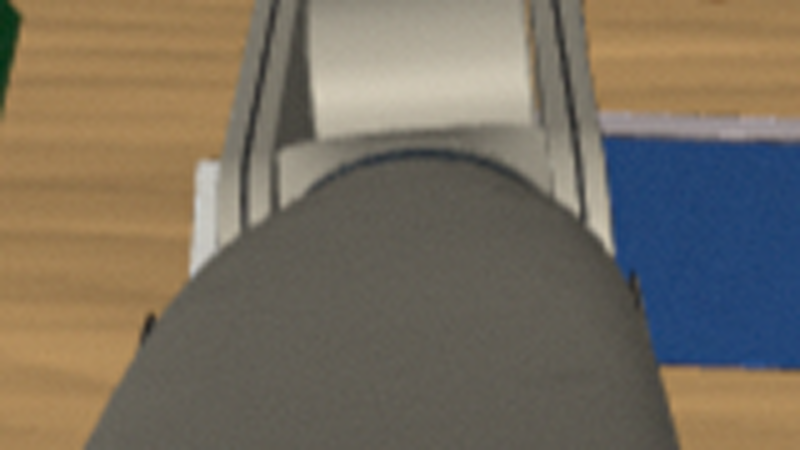

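View pics/scene5.png

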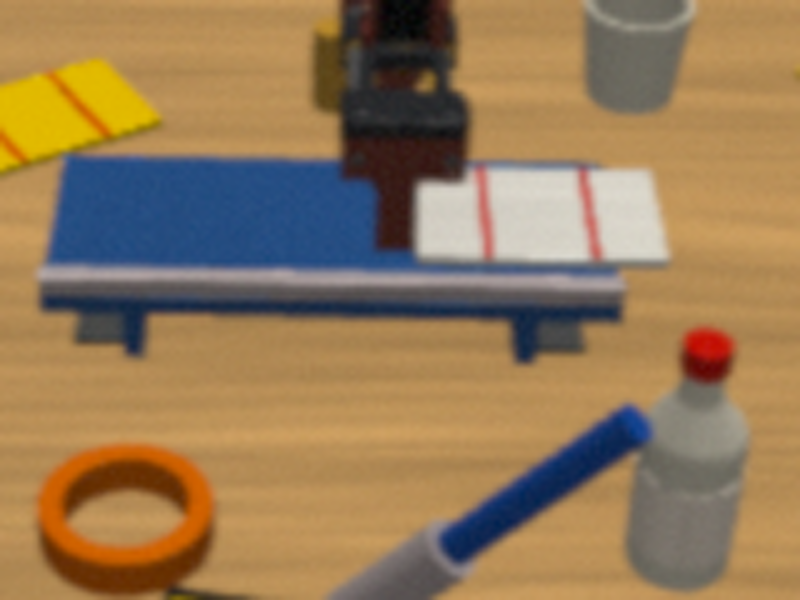

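```bash
cat >> h.py <<'E'
def wm():
    s=ctrl.observe();T=np.eye(4);T[:3,:3]=s['tool_rot'];T[:3,3]=s['tcp_pos']
    im=ctrl.get_image("wrist");E=T@im['tool_from_camera'];f=im['frame'].astype(float)
    ax=np.array([-np.sin(A),np.cos(A)]);lx=np.array([np.cos(A),np.sin(A)])
    hsv=cv2.cvtColor(im['frame'],cv2.COLOR_RGB2HSV)
    rd=cv2.inRange(hsv,(0,120,80),(9,255,255))|cv2.inRange(hsv,(168,120,80),(179,255,255));rd[:,:150]=0;rd[:,350:]=0;rd[215:]=0
    for c in cv2.findContours(rd,cv2.RETR_EXTERNAL,cv2.CHAIN_APPROX_NONE)[0]:
        if len(c)<50: continue
        r=cv2.boundingRect(c);m=np.zeros_like(rd);cv2.drawContours(m,[c],-1,255,-1)
        v,u=np.nonzero(m);w=ray(im,np.c_[u,v],.056,E)[:,:2];L=cv2.fitLine(w.astype(np.float32),cv2.DIST_L2,0,.001,.001).ravel()
        print('line',r,'s=%.4f lat=%.4f ang=%.2f'%(w.mean(0)@ax,w.mean(0)@lx,np.degrees(np.arctan(L[1]/L[0]))))
    b=f[:,:,2]-f[:,:,0];P=[]
    for c in list(range(143,162))+list(range(342,372)):
        seg=b[:60,c];g=np.clip(np.diff(seg),0,None);i=int(np.argmax(g))
        if g[i]>20:
            a=slice(max(0,i-2),i+3);P.append((c,(g[a]*np.arange(len(g))[a]).sum()/g[a].sum()+.5))
    P=np.array(P)
    if len(P)>5:
        w=ray(im,P,.05,E)[:,:2];print('end n',len(P),'rows',P[:,1].min().round(1),P[:,1].max().round(1))
        for q in(P[:,0]<250,P[:,0]>250):
            if q.any(): print(' s=%.4f lat=%.4f'%tuple((w[q].mean(0)@ax,w[q].mean(0)@lx)))
        L=cv2.fitLine(w.astype(np.float32),cv2.DIST_HUBER,0,.001,.001).ravel();print(' ang',np.degrees(np.arctan(L[1]/L[0])))
E
python3 -c "
from h import *
wm()"
```

```text
line (174, 153, 153, 8) s=0.1315 lat=0.5582 ang=-1.31
line (164, 38, 172, 11) s=0.1914 lat=0.5590 ang=-1.16
end n 49 rows 21.1 21.6
 s=0.2030 lat=0.5065
 s=0.2029 lat=0.6151
 ang -1.4215065
```

```bash
python3 - <<'E'
from h import *
f=ctrl.get_image("wrist")['frame']
for c in(150,355): print(f[16:30,c].tolist())
im=ctrl.get_image("scene")
x=im['frame'][175:215,310:350,::-1];cv2.imwrite('pics/s6.png',cv2.resize(x,None,fx=14,fy=14,interpolation=cv2.INTER_NEAREST))
E
```

```text
[[189, 147, 91], [190, 148, 91], [190, 148, 91], [189, 147, 90], [144, 118, 89], [70, 83, 120], [31, 80, 148], [31, 83, 154], [31, 82, 153], [32, 84, 154], [31, 83, 154], [32, 83, 153], [31, 83, 153], [32, 84, 154]]
[[178, 137, 84], [178, 138, 84], [177, 137, 83], [178, 138, 84], [152, 119, 73], [88, 84, 104], [31, 72, 130], [31, 75, 134], [31, 75, 134], [31, 75, 134], [32, 75, 134], [32, 76, 135], [32, 76, 135], [32, 75, 134]]
```

View pics/s6.png

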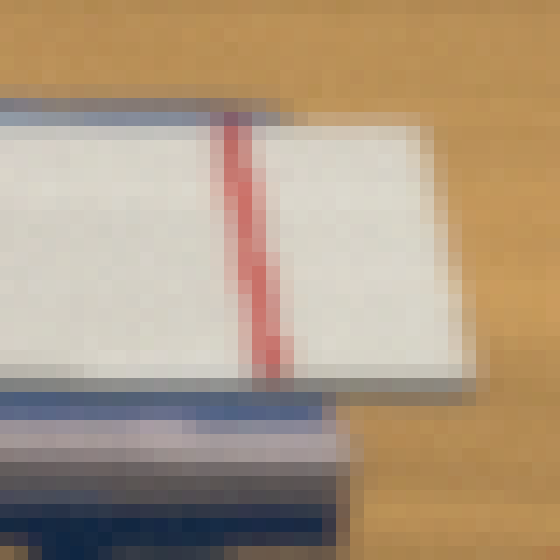

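```bash

python3 -c "
from h import *
rem([.5625,.081,.077])"
python3 -m inch '3 0 0 0 0 0 0.57; 3 0 0 0 0 0 0.57; 2 0 0 0 0 0 0.57; 1 0 0 0 0 0 0.57; 0 0 0 0 0 0 0.57'
python3 -c "
from h import *
rem([.5625,.081,.077]);wm()"
```

```text
t 5.63 tcp [0.5623 0.0656 0.0764] shift [15.4 -0.2 -0.6] turn [-0.03  0.03 -0.  ] F [-0.4 -0.8 -0.7] w 0.05
time_s: 6.05
tcp_pos: [0.5625, 0.074, 0.0764]
tool_rot: [[0.025, 1.0, -0.001], [1.0, -0.025, -0.001], [-0.001, -0.001, -1.0]]
ft_force: [-0.5, -1.2, -0.4]
width: 0.0497
t 6.05 tcp [0.5625 0.074  0.0764] shift [ 7.  -0.2 -0.6] turn [-0.04  0.06 -0.11] F [-0.5 -1.2 -0.4] w 0.0497
line (174, 154, 152, 8) s=0.1389 lat=0.5582 ang=-1.47
line (164, 41, 172, 10) s=0.1982 lat=0.5586 ang=-1.49
end n 49 rows 37.5 37.9
 s=0.2031 lat=0.5059
 s=0.2030 lat=0.6162
 ang -1.409283
```

```bash

python3 -m inch '2 0 0 0 0 0 0.57; 2 0 0 0 0 0 0.57; 0.5 0 0 0 0 0 0.57; 0 0 0 0 0 0 0.57'
python3 -c "
from h import *
rem([.5625,.081,.077]);wm()
im=ctrl.get_image('scene')
x=im['frame'][175:215,310:350,::-1];cv2.imwrite('pics/s7.png',cv2.resize(x,None,fx=14,fy=14,interpolation=cv2.INTER_NEAREST))"
```

```text
time_s: 6.43
tcp_pos: [0.5627, 0.0788, 0.0764]
tool_rot: [[0.025, 1.0, -0.001], [1.0, -0.025, -0.001], [-0.001, -0.001, -1.0]]
ft_force: [0.1, -1.7, -0.7]
width: 0.05
t 6.43 tcp [0.5627 0.0788 0.0764] shift [ 2.2 -0.2 -0.6] turn [-0.04  0.07 -0.11] F [ 0.1 -1.7 -0.7] w 0.05
line (174, 154, 152, 8) s=0.1437 lat=0.5585 ang=-1.45
line (164, 40, 172, 11) s=0.2030 lat=0.5586 ang=-1.48
end n 49 rows 47.3 47.7
 s=0.2032 lat=0.5054
 s=0.2031 lat=0.6167
 ang -1.395427
```

View pics/s7.png

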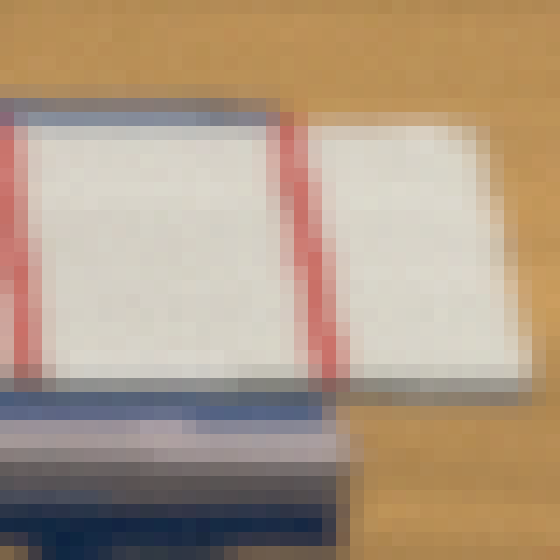

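The line is level with the end to about 0.1 mm in the wrist view, and the scene view agrees. Next I back the fingers off and lift.

```bash

python3 -m inch '-5 0 0 0 0 0 0.57; -10 0 0 0 0 0 0.57; -15 0 -3 0 0 0 0.57; -10 0 -20 0 0 0 0.57; -10 0 -30 0 0 0 0.57'
python3 -m inch '-20 0 -35 0 0 0 0.57; -35 0 -20 0 0 0 0.57; -40 0 0 0 0 0 0.57; -40 0 0 0 0 0 0.57; -40 0 0 0 0 0 0.57'
python3 -m inch '-40 -10 0 0 0 0 0.57; -40 -10 0 0 0 0 0.57; -40 -10 0 0 0 0 0.57; -20 0 0 0 0 0 0.57; 0 0 0 0 0 0 0.57'
python3 - <<'E'
from h import *
im=ctrl.get_image('top');f=im['frame'][:,:,::-1];cv2.imwrite('pics/t8.png',f)
cv2.imwrite('pics/t8z.png',cv2.resize(f[140:215,165:305],None,fx=5.5,fy=5.5,interpolation=cv2.INTER_NEAREST))
try: measure(im)
except Exception as e: print(e)
cv2.imwrite('pics/s8.png',ctrl.get_image('scene')['frame'][:,:,::-1])
E
```

```text
time_s: 6.95
tcp_pos: [0.5574, 0.0268, 0.1252]
tool_rot: [[0.022, 1.0, -0.011], [1.0, -0.022, -0.001], [-0.001, -0.011, -1.0]]
ft_force: [1.0, 0.5, 0.6]
width: 0.0502
time_s: 7.37
tcp_pos: [0.556, -0.1539, 0.1895]
tool_rot: [[0.016, 1.0, -0.002], [1.0, -0.016, -0.002], [-0.002, -0.002, -1.0]]
ft_force: [0.4, 0.5, -1.0]
width: 0.0503
time_s: 7.78
tcp_pos: [0.5208, -0.3043, 0.1916]
tool_rot: [[0.024, 1.0, 0.003], [1.0, -0.024, -0.006], [-0.005, 0.003, -1.0]]
ft_force: [0.1, 0.2, 1.2]
width: 0.05
plate (((0.5618604421615601, 0.1610148698091507), (0.13963879644870758, 0.09122583270072937), 88.46342468261719), array([[0.51439166, 0.0924437 ],
       [0.60558474, 0.08999746],
       [0.6093292 , 0.22958604],
       [0.51813614, 0.23203227]], dtype=float32))
wl (((0.562333881855011, 0.032003000378608704), (0.3157951831817627, 0.12614722549915314), 88.62781524658203), array([[ 0.49549723, -0.1243389 ],
       [ 0.62160826, -0.12735972],
       [ 0.62917054,  0.1883449 ],
       [ 0.5030595 ,  0.19136572]], dtype=float32))
lines [(array([0.5612, 0.1313], dtype=float32), np.float32(-1.19), (199, 163, 3, 32)), (array([0.5628, 0.1913], dtype=float32), np.float32(-1.44), (177, 162, 4, 33))]
R (array([ 0.5671, -0.1281]), np.float64(-1.46))
front (array([0.4976, 0.0293], dtype=float32), np.float32(88.6))
```

View pics/t8.png

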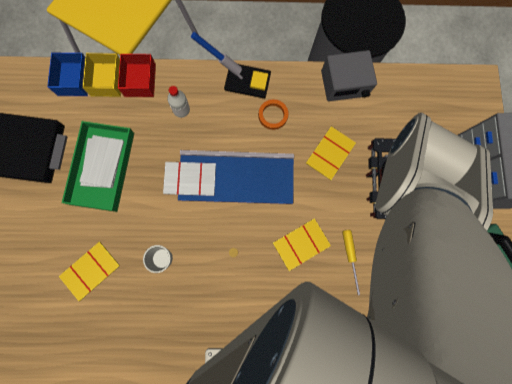

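View pics/t8z.png

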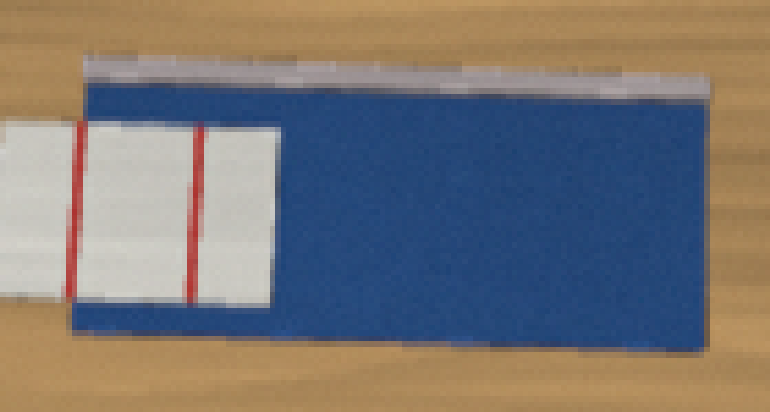

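View pics/s8.png

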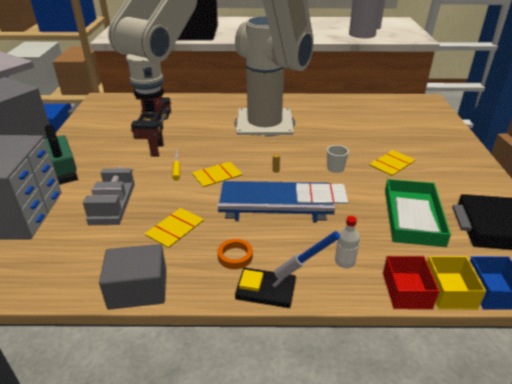

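```bash
python3 -c "
from plant import ctrl
print(ctrl.observe()['time_s'],ctrl.sign_off())"
```

```text
the job is handed in; nothing more can be done
7.8833 None
```

The aluminium blank now sticks out past the tray end of the ledge, with its leading red line level with that end. I handed the job in at 7.9 s on the robot's clock, with the arm backed away and touching nothing.

I pushed the blank along the ledge with both fingertips against its trailing edge, without picking it up. This also took out its skew of about 4.4°.

What the last checks showed:
- **Line position:** the wrist camera, just before I backed off, put the line within about 0.2 mm of the ledge end. After I backed off, the top camera put it about 0.7 mm past the end. That second figure uses the end position measured at the start, because the end could no longer be measured in the last top picture.
- **Straightness:** the blank's angle matches the ledge's to within about 0.3° (−1.5° against −1.4°).
- **Lying flat:** it looks flat in the last top and scene pictures. It rests on about 100 of its 140 mm.
- **Forces:** the wrist force never read more than about 3 N.
- **Other things:** nothing else looks moved in the last pictures. The arm partly hid the vise from above, but the scene view shows it in place.

One disagreement: the top and wrist cameras gave world positions 4 to 12 mm apart along the ledge. I therefore placed the line by its distance from the ledge end within a single picture.

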